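# Find and release the latched key of the handpiece selector

### The arm

A 6-joint arm with a two-finger parallel gripper is mounted at the origin on a cart in front of the work surface, level with it; the furniture and walls round the work are solid. World frame = base frame: x ahead of the robot, y to its left, z up, the work surface at z = 0. Lengths are in m, angles in rad, forces in N, time in s.
With the tool pointing down it reaches from about 0.325 to 0.75 m from the base axis. Payload 7.6 kg.
Tool frame: the origin (TCP) lies midway between the tips of the shut fingers; the grasp point (between the pads) lies 19 mm behind it; y points along the fingers, z is the direction in which the jaws open and shut, and the axes are right-handed (so a half turn about y gives the same grasp; the last joint's range is limited). The gripper opens to 85 mm and grips with 20 to 120 N. Pads are 22 mm wide; open, the fingers measure 114 mm over their backs; the gripper's body (76 mm by 85 mm) begins 54 mm behind the grasp point. The pads swing forward as they close: fully open they stand 13 mm farther back than shut.
Start: joints at [-1.252, 0.052, 1.401, -0, 1.689, -0.07], TCP at [0.199, -0.486, 0.231] pointing down, gripper open.
Joint ranges: [-2.9, 2.9], [-0.91, 2.17], [0.12, 2.37], [-1.06, 4.2], [0.26, 2.73], [-2.93, 2.93]. Speed limits (rad/s): [2.57, 2.57, 3.01, 3.14, 3.14, 3.14].

### API

Orientations are given as a unit quaternion [w, x, y, z].
In Python, from rig import get_state, snapshot, manip gives the robot as it stands.
- The arm moves only by the tool drive_tool, never from a script. Its argument "moves" is a list of rows, each a list of 3 entries, a list of its own where there are three numbers: the gripper's target within -1 to 1 (fully open at 1, half-way at 0, shut at -1), then the shift along the tool's x, y, z in units of 5 cm (1.0 is 5 cm), then the turn, a rotation vector about the tool's x, y, z in units of 10 degrees (1.0 is 10 degrees). A call has 1 to 10 rows; each row shifts and turns the commanded pose from where the row before left it, along the tool's axes as they then stand; what a row does not reach is not made up. A row lasts 1/8 s, in which the tool goes at most 62.5 mm and 10.7 degrees, less where a joint would pass 70% of its speed; a pose out of reach is approached as far as the arm can. A call with a number of a shift or a turn outside -1 to 1 is refused whole. A call with a gripper value outside its range is refused whole. The fingers move at their own pace and stop on an object; "force" is the grip in N (left out, the last holds). Time passes only in rows, so rows that do not move let the fingers close. It gives the time, the measured TCP pose, the force and the opening at its end, in the units of the state.
- get_state(): the state, without advancing time (a new reading comes with each control period).
- snapshot(name): name is "scene" or "top" or "wrist"; returns a dict with "pixels" (480x640x3 uint8, blue, green, red), "fx", "fy", "cx", "cy" (pixels), "rvec" (rotation vector, rad) and "tvec" (3), from world to camera coordinates, as OpenCV has them. Camera axes: x right, y down, z forward; pixel columns grow to the right and rows downward; lengths in m; the calibration is good to about 2 mm. A picture is of the moment at which its call begins. There is no depth.
- manip.job_done(): hands the job in, once; it reports no verdict.
The state is a dict: "t": time; "qpos": joint angles; "joint_velocities": joint speeds; "joint_torque": joint torques, N m; "position": TCP position; "tcp_rot": TCP orientation; "ft_force": force on the tool from outside, world axes, zero at the start; "wrist_torque": the same for the moment, N m; "opening": finger opening in m.
Only numpy, scipy, OpenCV 4.12 (cv2) and the standard library are available. Lean on these libraries where they do the work, as an engineer would, in place of code of your own. Each camera call takes 0.05 s, during which the arm holds its last target.

### The job

One of the four identical white keys of the grey handpiece selector was left latched down, so one handpiece is still live. Tap every key lightly with the fingertips, one after another from the leftmost to the rightmost, to feel which one is already down; then press that key fully in and let go, so that it springs up. Never push another key down as far as the latched one, leave all four keys standing up, and do not disturb the other things on the bench.

Things in the scene. Friction and masses are not known exactly. Their poses are not given: they have to be found in the camera images.
- selector: handpiece selector: low grey box with black end cheeks, fixed to the bench, 103 mm deep (x) by 212 mm wide (y), its deck 46 mm high; sockets in its back. Origin: centre of its underside on the worktop; its x axis points away from its front, its y axis to the left end, z up. The four white keys stand in one row along y on the deck at 45 mm pitch.
- place_1 (a point): key place 1 counted from the left (+y) end of the box: a point on the deck under the middle of whichever key stands there, 46 mm above the worktop
- place_2 (a point): key place 2 counted from the left (+y) end of the box: a point on the deck under the middle of whichever key stands there, 46 mm above the worktop
- place_3 (a point): key place 3 counted from the left (+y) end of the box: a point on the deck under the middle of whichever key stands there, 46 mm above the worktop
- place_4 (a point): key place 4 counted from the left (+y) end of the box: a point on the deck under the middle of whichever key stands there, 46 mm above the worktop
- switch_a: one of the four identical switches with its white key; which place it stands at varies. Origin: middle of the key at deck height, 46 mm above the worktop. Its key cap is 34 mm (x) by 29 mm (y); its flat top stands 16 mm above the deck when up (62 mm above the worktop), about 11 mm when latched. Neighbouring caps are 16 mm apart.
- key_a (a joint): how far the key of switch_a is down (m): 0 up, about 0.0048 latched, 0.010 at its stop. Push-and-push-again key: pressed to 9 mm or more and let go, an up key stays latched and a latched key springs up; pressed less than 7 mm it goes back to where it was. An up key gives at 2.5 N, then 0.7 N per mm; the latched one gives only above about 5.5 N and takes about 9 N at 9 mm.
- switch_b: one of the four identical switches with its white key; which place it stands at varies. Origin: middle of the key at deck height, 46 mm above the worktop. Made like switch_a.
- key_b (a joint): how far the key of switch_b is down (m): 0 up, about 0.0048 latched, 0.010 at its stop. Works like key_a.
- switch_c: one of the four identical switches with its white key; which place it stands at varies. Origin: middle of the key at deck height, 46 mm above the worktop. Made like switch_a.
- key_c (a joint): how far the key of switch_c is down (m): 0 up, about 0.0048 latched, 0.010 at its stop. Works like key_a.
- switch_d: one of the four identical switches with its white key; which place it stands at varies. Origin: middle of the key at deck height, 46 mm above the worktop. Made like switch_a.
- key_d (a joint): how far the key of switch_d is down (m): 0 up, about 0.0048 latched, 0.010 at its stop. Works like key_a.
- eye_loupe: bystander: black eye loupe, a ring 28 mm across and 21 mm high, left of the box. Origin: middle of its underside.
- punch_block: bystander: brass block 30x30x22 mm, left of the box. Origin: middle of its underside.
- tape: bystander: roll of masking tape lying flat, 48 mm across, 12 mm high, right of the box. Origin: middle of its underside.
- cup_of_burs: bystander: white paper cup of burs with red bands, 31 mm across, 50 mm high, right of the box. Origin: middle of its underside.
- file: bystander: needle file with a red handle, 146 mm long, 11 mm thick, lying along the front of the box. Origin: middle of its underside.
- jar: bystander: small closed glass jar of orange powder with a brass-coloured lid, 45 mm across, 53 mm high, behind and to the right of the box. Origin: middle of its underside.
- clamp: bystander: wooden ring clamp with a brass band, 135 mm long, 30 mm wide, 21 mm high, lying to the left. Origin: middle of its underside.

How it is judged:
On the way, in this order (a step that is already met when the one before it is completed fails the run):
1. the fingertips touch the leftmost key (over 0.5 N) (((horizontal distance between switch_a and place_1 below 0.01 m and contact force between the fingers and switch_a above 0.5 N) or (horizontal distance between switch_b and place_1 below 0.01 m and contact force between the fingers and switch_b above 0.5 N) or (horizontal distance between switch_c and place_1 below 0.01 m and contact force between the fingers and switch_c above 0.5 N) or (horizontal distance between switch_d and place_1 below 0.01 m and contact force between the fingers and switch_d above 0.5 N))), for 0.04 s.
2. the fingertips touch the second key from the left (over 0.5 N) (((horizontal distance between switch_a and place_2 below 0.01 m and contact force between the fingers and switch_a above 0.5 N) or (horizontal distance between switch_b and place_2 below 0.01 m and contact force between the fingers and switch_b above 0.5 N) or (horizontal distance between switch_c and place_2 below 0.01 m and contact force between the fingers and switch_c above 0.5 N) or (horizontal distance between switch_d and place_2 below 0.01 m and contact force between the fingers and switch_d above 0.5 N))), for 0.04 s.
3. the fingertips touch the third key from the left (over 0.5 N) (((horizontal distance between switch_a and place_3 below 0.01 m and contact force between the fingers and switch_a above 0.5 N) or (horizontal distance between switch_b and place_3 below 0.01 m and contact force between the fingers and switch_b above 0.5 N) or (horizontal distance between switch_c and place_3 below 0.01 m and contact force between the fingers and switch_c above 0.5 N) or (horizontal distance between switch_d and place_3 below 0.01 m and contact force between the fingers and switch_d above 0.5 N))), for 0.04 s.
4. the fingertips touch the rightmost key (over 0.5 N) (((horizontal distance between switch_a and place_4 below 0.01 m and contact force between the fingers and switch_a above 0.5 N) or (horizontal distance between switch_b and place_4 below 0.01 m and contact force between the fingers and switch_b above 0.5 N) or (horizontal distance between switch_c and place_4 below 0.01 m and contact force between the fingers and switch_c above 0.5 N) or (horizontal distance between switch_d and place_4 below 0.01 m and contact force between the fingers and switch_d above 0.5 N))), for 0.04 s.
5. after the four taps the latched key is pressed in and springs up: all four keys are up (value of joint each of key_a, key_b, key_c, key_d below 0.0015 m), for 0.2 s.
At the end, for the whole second after the job is handed in: all four keys stand up (each less than 1.5 mm down), and every bystander is within 15 mm of where it stood (all of step 5 and distance of each of eye_loupe, punch_block, tape, cup_of_burs, file, jar, clamp from where it was at the start of the episode below 0.015 m); the robot touches nothing.
It fails at once if a second key is pushed down about as far as the latched one (two keys more than 4.4 mm down at once) (value of joint each of key_a, key_b above 0.0044 m or value of joint each of key_a, key_c above 0.0044 m or value of joint each of key_a, key_d above 0.0044 m or value of joint each of key_b, key_c above 0.0044 m or value of joint each of key_b, key_d above 0.0044 m or value of joint each of key_c, key_d above 0.0044 m).
It fails at once if a bystander is moved or lifted by more than 15 mm (distance of any of eye_loupe, punch_block, tape, cup_of_burs, file, jar, clamp from where it was at the start of the episode above 0.015 m).
It also fails if it takes over 48 s, if anything falls off the work surface, if the arm or the gripper's body presses on something with over 40 N, if the wrist force passes 120 N, or if a joint passes its speed limit or range.

## Working session

There is one attempt and no reset: what is moved stays moved. The work goes in short steps, Python scripts to look and compute and a tool call to move; the robot and the scene stay as the last step left them, time stands still between calls to the robot, and variables do not carry over. Pictures are saved under pics/ and viewed, and the job is handed in when it is done.

Besides the shell and the picture viewer there is one more tool, called after "Emit:" as name([rows], argument=value, ...), one row to a line, values as JSON. drive_tool: Moves the arm, as the interface text tells. Shifts and turns lie within -1 to 1; 1 stands for 5 cm of shift or 10 degrees of turn. Its arguments: {"type":"object","properties":{"moves":{"type":"array"},"force":{"type":"number"}},"required":["moves"]}

```bash
mkdir -p pics
cat > h.py <<'E'
import numpy as np, cv2
from rig import get_state, snapshot, manip
def save(n,f):
    s=snapshot(n); cv2.imwrite('pics/'+f+'.png',s['pixels']); np.savez('pics/'+f+'.npz',**{k:np.array(v) for k,v in s.items()}); return s
def K(s): return np.array([[s['fx'],0,s['cx']],[0,s['fy'],s['cy']],[0,0,1.]])
def ray(s,uv,z):
    R=cv2.Rodrigues(np.array(s['rvec'],float))[0]; t=np.array(s['tvec'],float).ravel()
    c=-R.T@t; d=R.T@np.linalg.inv(K(s))@np.array([uv[0],uv[1],1.]); return c+d*(z-c[2])/d[2]
def tri(s1,u1,s2,u2):
    P=[]
    for s in(s1,s2):
        R=cv2.Rodrigues(np.array(s['rvec'],float))[0]; P.append(K(s)@np.c_[R,np.array(s['tvec'],float).ravel()])
    X=cv2.triangulatePoints(P[0],P[1],np.array(u1,float).reshape(2,1),np.array(u2,float).reshape(2,1)); return (X[:3]/X[3]).ravel()
E
python3 - <<'E'
from h import *
for n in('scene','top','wrist'): 
    s=save(n,n+'0'); print(n,s['fx'],s['cx'],s['cy'],np.ravel(s['rvec']),np.ravel(s['tvec']))
print(get_state())
E
```

```text
scene 610.8147626545369 309.8562738650303 240.73375155572617 [ 1.11199518 -2.21953178  1.17727183] [0.37421809 0.31233502 0.79560343]
top 588.8505232673629 316.93657947909753 250.812268898341 [ 2.1161611  -2.16375843  0.12273362] [0.07615574 0.58219135 1.16799609]
wrist 417.30848439201986 321.770249273693 245.1753722996773 [-2.37591032  1.59495713  0.26344544] [-0.52303929 -0.04124205  0.38083456]
{'t': 0.15, 'qpos': array([-1.25229226e+00,  5.27098403e-02,  1.40146606e+00, -2.42686976e-05,
        1.68861473e+00, -7.02799554e-02]), 'joint_velocities': array([-0.00060154, -0.0015585 , -0.0020475 , -0.00019498,  0.00190079,
       -0.00076194]), 'joint_torque': array([ 5.82231387e-04, -3.81952822e+01, -3.60425198e+01, -3.23742927e-05,
        4.63379329e-03,  7.46901890e-06]), 'position': array([ 0.19896299, -0.48559706,  0.23066945]), 'tcp_rot': array([ 0.13652994, -0.13665172,  0.69420794, -0.69336947]), 'ft_force': array([-0.73974954,  0.81347495, -0.01658451]), 'wrist_torque': array([-0.01944932, -0.03340385,  0.01525407]), 'opening': 0.08517187222452481}
```

View pics/top0.png

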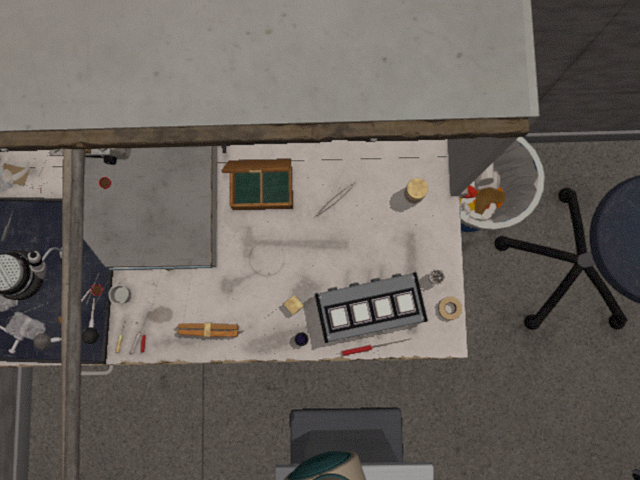

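View pics/scene0.png

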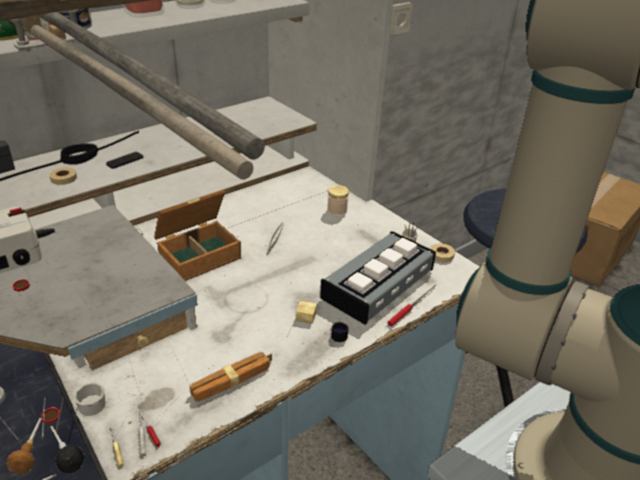

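Run:
```python
from h import *
for n in('top','scene'):
    s=np.load(f'pics/{n}0.npz')
    p=cv2.projectPoints(np.array([[0,0,0],[.199,-.486,.231],[.4,0,0],[.4,.1,0.]]),s['rvec'],s['tvec'],K(s),None)[0].reshape(-1,2); print(n,p)
t=np.load('pics/top0.npz')
for f in('top','scene'):
    im=cv2.imread(f'pics/{f}0.png')
    c=im[255:365,280:470] if f=='top' else im[215:335,300:480]
    cv2.imwrite(f'pics/{f}z.png',cv2.resize(c,None,fx=4,fy=4,interpolation=cv2.INTER_CUBIC))
for uv in [(338,316),(361,312),(383,307),(405,302)]: print(ray(t,uv,.062))
```

```text
top [[355.33083858 544.32667613]
 [657.02369173 461.48742377]
 [349.64463254 340.40687721]
 [301.53340812 341.39254252]]
scene [[597.1576172  480.5251285 ]
 [688.1684845  163.78635931]
 [385.7806696  314.16759051]
 [341.287098   338.13398678]]
[0.44926464 0.02363758 0.062     ]
[ 0.45618526 -0.0221673   0.062     ]
[ 0.46512455 -0.06606349  0.062     ]
[ 0.4740686 -0.109983   0.062    ]
```

View pics/wrist0.png

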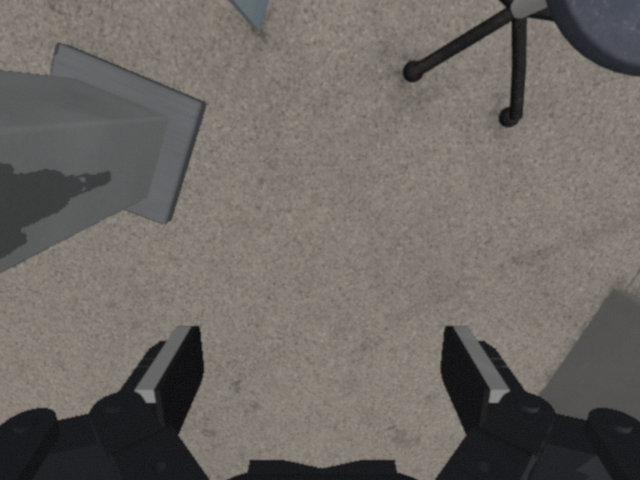

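```bash
ls pics
```

```text
scene0.npz
scene0.png
scenez.png
top0.npz
top0.png
topz.png
wrist0.npz
wrist0.png
```

View pics/topz.png

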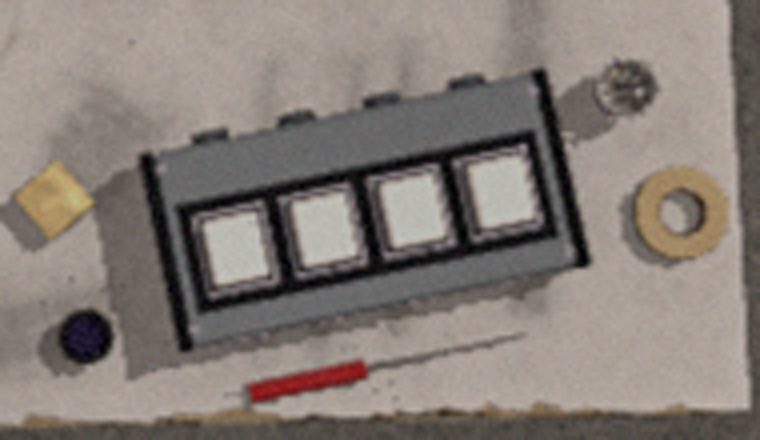

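View pics/scenez.png

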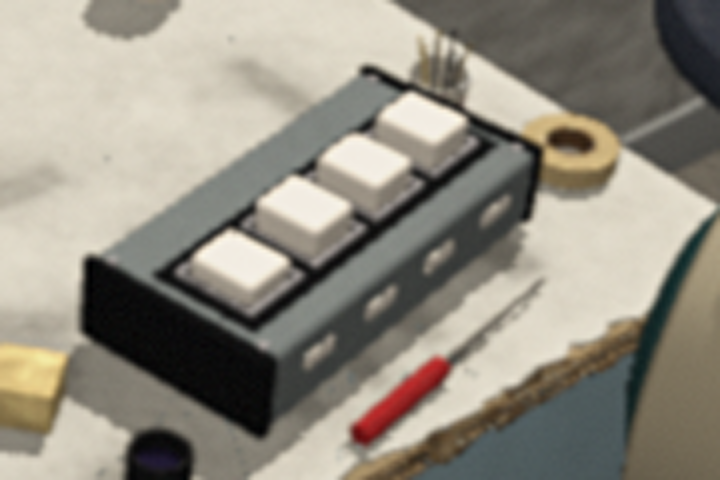

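```bash
cat >> h.py <<'E'
from scipy.spatial.transform import Rotation as Ro
def rot(st): return Ro.from_quat(np.roll(st['tcp_rot'],-1))
def to_tool(p,st=None,yaw=None):
    st=st or get_state(); R=rot(st)
    print('pos',st['position'].round(4),'t',st['t'],'F',st['ft_force'].round(2)); print(R.as_matrix().round(3))
    print('shift units',(R.inv().apply(np.array(p)-st['position'])/.05).round(3))
    return R
E
python3 - <<'E'
from h import *
R=to_tool([.449,.024,.16])
T=[np.load(f'pics/{n}0.npz') for n in('top','scene')]
cs=[]
for s,box in zip(T,[(325,290,415,330),(340,235,425,300)]):
    im=s['pixels']; g=im.min(2); m=np.zeros_like(g); x0,y0,x1,y1=box; m[y0:y1,x0:x1]=(g[y0:y1,x0:x1]>(190 if box[0]==325 else 222)).astype('uint8')
    n,l,st,c=cv2.connectedComponentsWithStats(m)
    L=[(c[i],st[i]) for i in range(1,n) if st[i][4]>40]; L.sort(key=lambda a:a[0][0]); cs.append([a[0] for a in L]); print([(a[0].round(1),a[1]) for a in L])
if len(cs[0])==len(cs[1])==4:
    for a,b in zip(*cs): print(tri(T[0],a,T[1],b), ray(T[0],a,.062))
E
```

```text
pos [ 0.199  -0.4856  0.2307] t 0.15 F [-0.74  0.81 -0.02]
[[-0.925 -0.     0.379]
 [-0.379  0.001 -0.925]
 [-0.    -1.    -0.001]]
shift units [-8.491  1.423 -7.534]
[]
[(array([359.8, 279.3]), array([351, 274,  19,  12, 118], dtype=int32)), (array([376. , 265.3]), array([367, 260,  19,  11, 110], dtype=int32)), (array([390.9, 254.4]), array([382, 250,  19,  10, 104], dtype=int32)), (array([405.1, 243.9]), array([397, 239,  17,  10,  91], dtype=int32))]
```

Emit:
drive_tool([
  [-1,[0,0,0],[0,0.6,0]],
  [-1,[0,0,0],[0,0.6,0]],
  [-1,[-0.8,0,-0.8],[0,0,0]],
  [-1,[-0.8,0,-0.8],[0,0,0]],
  [-1,[-0.8,0,-0.8],[0,0,0]],
  [-1,[-0.8,0,-0.8],[0,0,0]],
  [-1,[-0.8,0,-0.8],[0,0,0]],
  [-1,[-0.8,0,-0.8],[0,0,0]],
  [-1,[-0.6,0,-0.8],[0,0,0]],
  [-1,[0,0,-0.8],[0,0,0]],
], force=40)

```text
t: 1.4
position: [0.4082, -0.1208, 0.2307]
tcp_rot: [0.064, -0.064, 0.704, -0.704]
ft_force: [-0.5, 0.2, 0.4]
opening: -0.0
```

Emit:
drive_tool([
  [-1,[0,0,-0.8],[0,0,0]],
  [-1,[0,0,-0.8],[0,0,0]],
  [-1,[0,0,-0.5],[0,0,0]],
  [-1,[0,0,0],[0,0,0]],
  [-1,[0,0,0],[0,0,0]],
])

```text
t: 2.02
position: [0.389, -0.02, 0.2312]
tcp_rot: [-0.063, 0.063, -0.704, 0.704]
ft_force: [0.7, 0.3, 0.7]
opening: 0.0003
```

Run:
```python
from h import *
to_tool([.449,.024,.16]); save('wrist','w1')
```

```text
pos [ 0.389  -0.02    0.2312] t 2.025 F [0.69 0.33 0.75]
[[-0.984 -0.     0.178]
 [-0.178 -0.    -0.984]
 [ 0.    -1.     0.   ]]
shift units [-1.339  1.423 -0.652]
```

View pics/w1.png

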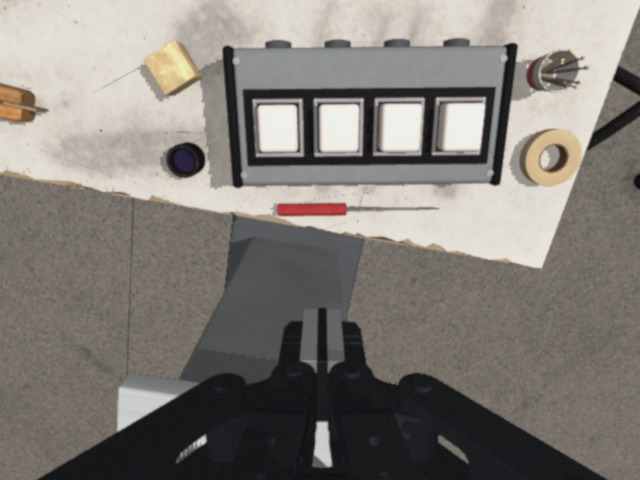

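The wrist picture shows the four caps in a row at about (278,127), (339,127), (399,126) and (461,125). The file lies in front of the box, and the shut fingers are clear of everything.

Run:
```python
from h import *
def comps(s,box,th,mn,excl=None):
    g=s['pixels'].min(2); x0,y0,x1,y1=box; m=np.zeros_like(g); m[y0:y1,x0:x1]=(g[y0:y1,x0:x1]>th)
    n,l,st,c=cv2.connectedComponentsWithStats(m); L=[(c[i],st[i]) for i in range(1,n) if st[i][4]>mn]; L.sort(key=lambda a:a[0][0]); return L
w=np.load('pics/w1.npz');t=np.load('pics/top0.npz');sc=np.load('pics/scene0.npz')
W=comps(w,(250,95,492,160),225,300);S=comps(sc,(340,235,425,300),222,40)
print(t['pixels'].min(2)[312:320,334:342].mean())
Tt=comps(t,(325,290,415,330),165,40)
for L in(W,S,Tt): print([(a[0].round(1),a[1][2:]) for a in L])
for i in range(4):
    print(i+1,'w@.062',ray(w,W[i][0],.062).round(4),'w+scene',tri(w,W[i][0],sc,S[i][0]).round(4), 'top',ray(t,Tt[i][0],.062).round(4) if len(Tt)==4 else '')
```

```text
177.796875
[(array([277.7, 127.3]), array([  35,   42, 1399], dtype=int32)), (array([339.4, 127.2]), array([  34,   43, 1421], dtype=int32)), (array([401.7, 126.6]), array([  36,   43, 1426], dtype=int32)), (array([464.2, 125.9]), array([  38,   43, 1433], dtype=int32))]
[(array([359.8, 279.3]), array([ 19,  12, 118], dtype=int32)), (array([376. , 265.3]), array([ 19,  11, 110], dtype=int32)), (array([390.9, 254.4]), array([ 19,  10, 104], dtype=int32)), (array([405.1, 243.9]), array([17, 10, 91], dtype=int32))]
[(array([338.7, 316.7]), array([ 15,  17, 184], dtype=int32)), (array([360.8, 312. ]), array([ 15,  17, 186], dtype=int32)), (array([382.9, 307.2]), array([ 15,  17, 187], dtype=int32)), (array([405.1, 302.4]), array([ 15,  16, 183], dtype=int32))]
1 w@.062 [0.4483 0.0242 0.062 ] w+scene [0.4473 0.0239 0.0572] top [0.4478 0.0224 0.062 ]
2 w@.062 [ 0.4562 -0.0195  0.062 ] w+scene [ 0.4555 -0.0203  0.0624] top [ 0.4562 -0.0217  0.062 ]
3 w@.062 [ 0.4646 -0.0635  0.062 ] w+scene [ 0.464  -0.0642  0.0622] top [ 0.4648 -0.0659  0.062 ]
4 w@.062 [ 0.4731 -0.1076  0.062 ] w+scene [ 0.4725 -0.1083  0.0623] top [ 0.4733 -0.1101  0.062 ]
```

Emit:
drive_tool([
  [-1,[-0.65,0,-0.33],[0,0,0]],
  [-1,[-0.66,0,-0.32],[0,0,0]],
  [-1,[0,0.8,0],[0,0,0]],
  [-1,[0,0.8,0],[0,0,0]],
  [-1,[0,0.8,0],[0,0,0]],
  [-1,[0,0.6,0],[0,0,0]],
  [-1,[0,0,0],[0,0,0]],
  [-1,[0,0,0],[0,0,0]],
  [-1,[0,0,0],[0,0,0]],
])

```text
t: 3.2
position: [0.4486, 0.0239, 0.083]
tcp_rot: [-0.064, 0.062, -0.704, 0.704]
ft_force: [-0.7, 0.0, 0.5]
opening: -0.0001
```

Run:
```python
from h import *
to_tool([.4475,.0235,.066]); save('wrist','w2'); save('scene','s2')
```

```text
pos [0.4486 0.0239 0.083 ] t 3.2 F [-0.67  0.03  0.54]
[[-0.984  0.003  0.178]
 [-0.178 -0.    -0.984]
 [-0.003 -1.     0.001]]
shift units [0.024 0.339 0.004]
```

View pics/s2.png

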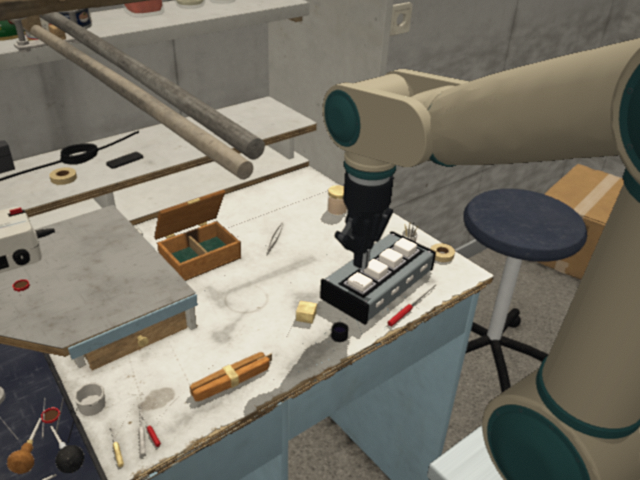

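View pics/w2.png

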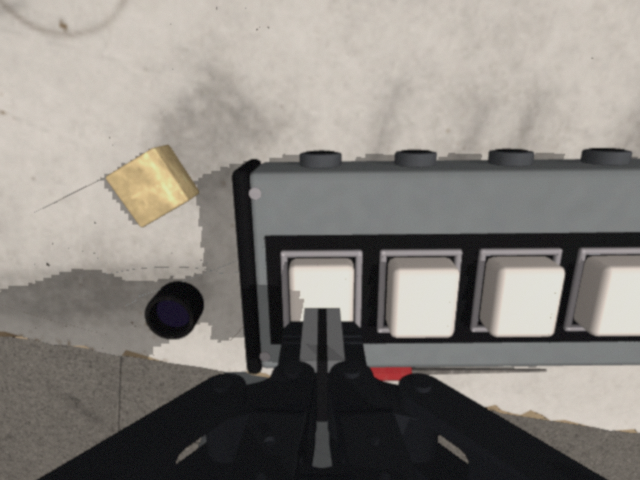

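The fingertips at (322,310) are over the leftmost cap, and that cap shows less side wall than its neighbours. Next I go down slowly.

Emit:
drive_tool([
  [-1,[0,0.16,0],[0,0,0]],
  [-1,[0,0.16,0],[0,0,0]],
  [-1,[0,0,0],[0,0,0]],
  [-1,[0,0,0],[0,0,0]],
])

```text
t: 3.8
position: [0.4475, 0.0242, 0.0652]
tcp_rot: [-0.063, 0.063, -0.704, 0.704]
ft_force: [-0.3, -0.7, -0.1]
opening: -0.0002
```

Emit:
drive_tool([
  [-1,[0,0.03,0],[0,0,0]],
  [-1,[0,0.03,0],[0,0,0]],
  [-1,[0,0,0],[0,0,0]],
])

```text
t: 4.18
position: [0.4475, 0.0242, 0.0622]
tcp_rot: [-0.063, 0.063, -0.704, 0.704]
ft_force: [1.1, -0.2, 0.7]
opening: -0.0001
```

Emit:
drive_tool([
  [-1,[0,0.03,0],[0,0,0]],
  [-1,[0,0,0],[0,0,0]],
])

```text
t: 4.42
position: [0.4475, 0.0242, 0.0606]
tcp_rot: [-0.063, 0.063, -0.704, 0.704]
ft_force: [-0.0, 0.2, 0.3]
opening: -0.0001
```

Emit:
drive_tool([
  [-1,[0,0.03,0],[0,0,0]],
  [-1,[0,0,0],[0,0,0]],
])

```text
t: 4.68
position: [0.4475, 0.0242, 0.0592]
tcp_rot: [-0.063, 0.063, -0.704, 0.704]
ft_force: [0.5, -0.0, 1.2]
opening: -0.0001
```

Emit:
drive_tool([
  [-1,[0,0.02,0],[0,0,0]],
  [-1,[0,0,0],[0,0,0]],
])

```text
t: 4.92
position: [0.4475, 0.0242, 0.0582]
tcp_rot: [-0.063, 0.063, -0.704, 0.704]
ft_force: [1.0, -0.9, 0.0]
opening: 0.0001
```

Emit:
drive_tool([
  [-1,[0,0.02,0],[0,0,0]],
  [-1,[0,0,0],[0,0,0]],
])

```text
t: 5.18
position: [0.4476, 0.0242, 0.0573]
tcp_rot: [-0.063, 0.063, -0.704, 0.704]
ft_force: [0.6, 0.1, -0.7]
opening: 0.0004
```

Emit:
drive_tool([
  [-1,[0,0.01,0],[0,0,0]],
  [-1,[0,0,0],[0,0,0]],
])

```text
t: 5.42
position: [0.4476, 0.0241, 0.0571]
tcp_rot: [-0.063, 0.063, -0.704, 0.704]
ft_force: [-2.2, 0.4, 4.8]
opening: -0.0001
```

Contact came at z = 0.057 with 4.8 N, about 5 mm lower than an up key, so key 1 is the latched one. The other three still get their taps.

Emit:
drive_tool([
  [-1,[0,-0.4,0],[0,0,0]],
  [-1,[0,0,0.45],[0,0,0]],
  [-1,[0,0,0.45],[0,0,0]],
  [-1,[0,0,0],[0,0,0]],
  [-1,[0,0.24,0],[0,0,0]],
  [-1,[0,0,0],[0,0,0]],
  [-1,[0,0,0],[0,0,0]],
])

```text
t: 6.3
position: [0.4554, -0.0196, 0.0645]
tcp_rot: [0.063, -0.064, 0.704, -0.704]
ft_force: [-0.3, -0.9, -0.6]
opening: -0.0
```

Emit:
drive_tool([
  [-1,[0,0.02,0],[0,0,0]],
  [-1,[0,0.02,0],[0,0,0]],
  [-1,[0,0,0],[0,0,0]],
])

```text
t: 6.68
position: [0.4556, -0.0201, 0.0628]
tcp_rot: [-0.063, 0.063, -0.704, 0.704]
ft_force: [0.0, -0.1, 0.0]
opening: 0.0003
```

Emit:
drive_tool([
  [-1,[0,0.01,0],[0,0,0]],
  [-1,[0,0,0],[0,0,0]],
])

```text
t: 6.92
position: [0.4556, -0.0201, 0.0623]
tcp_rot: [-0.063, 0.063, -0.704, 0.704]
ft_force: [0.1, 0.3, 0.3]
opening: -0.0003
```

Emit:
drive_tool([
  [-1,[0,0.01,0],[0,0,0]],
  [-1,[0,0,0],[0,0,0]],
])

```text
t: 7.18
position: [0.4557, -0.0201, 0.062]
tcp_rot: [-0.063, 0.063, -0.704, 0.704]
ft_force: [-0.2, -0.1, 2.4]
opening: -0.0002
```

Emit:
drive_tool([
  [-1,[0,0.01,0],[0,0,0]],
  [-1,[0,0,0],[0,0,0]],
])

```text
t: 7.42
position: [0.4556, -0.0201, 0.0614]
tcp_rot: [-0.063, 0.063, -0.704, 0.704]
ft_force: [-0.2, 0.4, 1.5]
opening: -0.0003
```

Emit:
drive_tool([
  [-1,[0,-0.35,0],[0,0,0]],
  [-1,[0,0,0.45],[0,0,0]],
  [-1,[0,0,0.45],[0,0,0]],
  [-1,[0,0,0],[0,0,0]],
  [-1,[0,0.28,0],[0,0,0]],
  [-1,[0,0,0],[0,0,0]],
  [-1,[0,0,0],[0,0,0]],
])

```text
t: 8.3
position: [0.4634, -0.0639, 0.0645]
tcp_rot: [0.063, -0.064, 0.704, -0.704]
ft_force: [-1.4, 0.4, -0.2]
opening: -0.0001
```

Emit:
drive_tool([
  [-1,[0,0.02,0],[0,0,0]],
  [-1,[0,0.02,0],[0,0,0]],
  [-1,[0,0.01,0],[0,0,0]],
  [-1,[0,0,0],[0,0,0]],
])

```text
t: 8.8
position: [0.4636, -0.0644, 0.0623]
tcp_rot: [-0.063, 0.063, -0.704, 0.704]
ft_force: [-0.2, -0.4, 0.1]
opening: -0.0005
```

Emit:
drive_tool([
  [-1,[0,0.01,0],[0,0,0]],
  [-1,[0,0,0],[0,0,0]],
])

```text
t: 9.05
position: [0.4637, -0.0644, 0.062]
tcp_rot: [-0.063, 0.063, -0.704, 0.704]
ft_force: [-1.4, 0.2, 2.4]
opening: 0.0001
```

Emit:
drive_tool([
  [-1,[0,0.01,0],[0,0,0]],
  [-1,[0,0,0],[0,0,0]],
])

```text
t: 9.3
position: [0.4637, -0.0644, 0.0614]
tcp_rot: [-0.063, 0.063, -0.704, 0.704]
ft_force: [-2.1, -0.5, 3.4]
opening: 0.0001
```

Key 3 is up as well. On to key 4.

Emit:
drive_tool([
  [-1,[0,-0.35,0],[0,0,0]],
  [-1,[0,0,0.45],[0,0,0]],
  [-1,[0,0,0.45],[0,0,0]],
  [-1,[0,0,0],[0,0,0]],
  [-1,[0,0.28,0],[0,0,0]],
  [-1,[0,0,0],[0,0,0]],
  [-1,[0,0,0],[0,0,0]],
])

```text
t: 10.18
position: [0.4714, -0.1081, 0.0645]
tcp_rot: [0.063, -0.064, 0.704, -0.704]
ft_force: [-0.9, 0.1, -0.3]
opening: -0.0004
```

Emit:
drive_tool([
  [-1,[0,0.02,0],[0,0,0]],
  [-1,[0,0.02,0],[0,0,0]],
  [-1,[0,0.01,0],[0,0,0]],
  [-1,[0,0,0],[0,0,0]],
])

```text
t: 10.68
position: [0.4716, -0.1087, 0.0623]
tcp_rot: [-0.063, 0.063, -0.704, 0.704]
ft_force: [0.9, -0.1, 1.1]
opening: 0.0003
```

Emit:
drive_tool([
  [-1,[0,0.01,0],[0,0,0]],
  [-1,[0,0,0],[0,0,0]],
])

```text
t: 10.92
position: [0.4717, -0.1087, 0.062]
tcp_rot: [-0.063, 0.063, -0.704, 0.704]
ft_force: [-1.0, -0.7, 1.6]
opening: 0.0
```

Emit:
drive_tool([
  [-1,[0,0.01,0],[0,0,0]],
  [-1,[0,0,0],[0,0,0]],
])

```text
t: 11.18
position: [0.4717, -0.1087, 0.0614]
tcp_rot: [-0.063, 0.063, -0.704, 0.704]
ft_force: [-2.3, 1.6, 2.6]
opening: 0.0001
```

Emit:
drive_tool([
  [-1,[0,-0.35,0],[0,0,0]],
  [-1,[0,0,-0.7],[0,0,0]],
  [-1,[0,0,-0.7],[0,0,0]],
  [-1,[0,0,-0.7],[0,0,0]],
  [-1,[0,0,-0.6],[0,0,0]],
  [-1,[0,0,0],[0,0,0]],
  [-1,[0,0.35,0],[0,0,0]],
  [-1,[0,0,0],[0,0,0]],
  [-1,[0,0,0],[0,0,0]],
])

```text
t: 12.3
position: [0.448, 0.0236, 0.0621]
tcp_rot: [-0.063, 0.063, -0.704, 0.704]
ft_force: [-0.2, -0.7, 0.3]
opening: 0.0001
```

Emit:
drive_tool([
  [-1,[0,0.04,0],[0,0,0]],
  [-1,[0,0.04,0],[0,0,0]],
  [-1,[0,0.04,0],[0,0,0]],
  [-1,[0,0.02,0],[0,0,0]],
  [-1,[0,0,0],[0,0,0]],
])

```text
t: 12.92
position: [0.4478, 0.024, 0.0551]
tcp_rot: [-0.064, 0.063, -0.704, 0.704]
ft_force: [-2.0, -0.9, 7.6]
opening: -0.0002
```

Emit:
drive_tool([
  [-1,[0,0.03,0],[0,0,0]],
  [-1,[0,0.03,0],[0,0,0]],
  [-1,[0,0,0],[0,0,0]],
])

```text
t: 13.3
position: [0.4478, 0.0241, 0.0523]
tcp_rot: [-0.064, 0.063, -0.704, 0.704]
ft_force: [-4.4, -0.6, 8.5]
opening: 0.0003
```

Emit:
drive_tool([
  [-1,[0,0.01,0],[0,0,0]],
  [-1,[0,0,0],[0,0,0]],
])

```text
t: 13.55
position: [0.4478, 0.024, 0.052]
tcp_rot: [-0.064, 0.063, -0.704, 0.704]
ft_force: [-3.8, -0.6, 10.7]
opening: -0.0001
```

Emit:
drive_tool([
  [-1,[0,-0.2,0],[0,0,0]],
  [-1,[0,-0.8,0],[0,0,0]],
  [-1,[0,-0.9,0],[0,0,0]],
  [-1,[0,-0.9,0],[0,0,0]],
  [-1,[0.6,-0.7,0],[0,0,0]],
  [-1,[0.7,0,0],[0,0,0]],
  [-1,[0,0,0],[0,0,0]],
  [-1,[0,0,0],[0,0,0]],
  [-1,[0,0,0],[0,0,0]],
])

```text
t: 14.68
position: [0.384, 0.0127, 0.2254]
tcp_rot: [0.063, -0.064, 0.704, -0.704]
ft_force: [-0.4, -0.4, 0.3]
opening: -0.0001
```

Run:
```python
from h import *
def comps(s,box,th,mn):
    g=s['pixels'].min(2); x0,y0,x1,y1=box; m=np.zeros_like(g); m[y0:y1,x0:x1]=(g[y0:y1,x0:x1]>th)
    n,l,st,c=cv2.connectedComponentsWithStats(m); L=[(c[i],st[i]) for i in range(1,n) if st[i][4]>mn]; L.sort(key=lambda a:a[0][0]); return L
w=save('wrist','w3'); sc=save('scene','s3'); print(get_state()['position'],get_state()['ft_force'])
W=comps(w,(200,80,560,180),225,300);S=comps(sc,(340,235,425,300),222,40)
print([(a[0].round(1),a[1]) for a in W],[(a[0].round(1),a[1][2:]) for a in S])
if len(W)==len(S)==4:
    for i in range(4): print(tri(w,W[i][0],sc,S[i][0]).round(4))
cv2.imwrite('pics/s3z.png',cv2.resize(sc['pixels'][215:335,300:480],None,fx=4,fy=4,interpolation=cv2.INTER_CUBIC))
```

```text
[0.3838766  0.01267807 0.22539302] [-0.17081096  0.64320676 -0.60185056]
[(array([323., 129.]), array([ 306,  108,   35,   44, 1444], dtype=int32)), (array([386.5, 128.7]), array([ 370,  108,   35,   43, 1458], dtype=int32)), (array([450.1, 127.9]), array([ 432,  107,   38,   43, 1461], dtype=int32)), (array([513.6, 127.6]), array([ 495,  106,   39,   44, 1458], dtype=int32))] [(array([360., 277.]), array([ 21,  13, 148], dtype=int32)), (array([375.9, 265.3]), array([ 20,  12, 133], dtype=int32)), (array([390.9, 254.5]), array([ 19,  11, 123], dtype=int32)), (array([405.1, 244. ]), array([ 19,  11, 111], dtype=int32))]
[0.4474 0.024  0.0622]
[ 0.4557 -0.0202  0.0624]
[ 0.4642 -0.0644  0.0618]
[ 0.4724 -0.1083  0.062 ]
```

View pics/s3z.png

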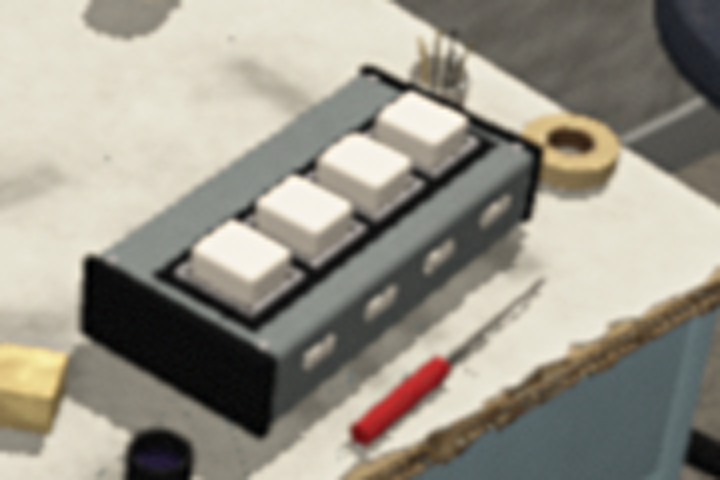

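View pics/w3.png

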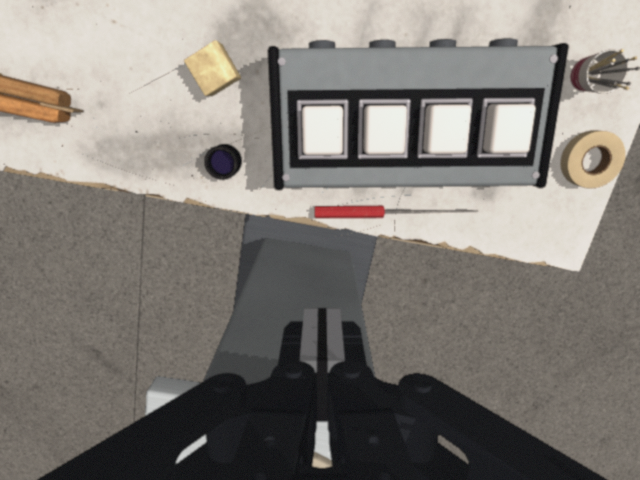

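The four caps, at (323,129), (387,129), (450,128) and (514,128), now all measure 62 mm high. The bystanders are where they were and the arm touches nothing, so I hand the job in.

```bash
python3 -c "
from h import *
print(manip.job_done())"
```

```text
the job is handed in; nothing more can be done
None
```

The leftmost key was the latched one; I tapped all four keys from left to right, then pressed it in and it sprang up.

- **Taps:** Key 1 met the fingertips at z = 57 mm with about 5 N, so it was already down. Keys 2, 3 and 4 met them at 62 mm with about 2 to 3.5 N and were pushed less than 1 mm.
- **Press:** I pressed key 1 down to z = 52 mm, its full travel, with about 10.7 N, and let go.
- **Last checks:** From two camera views all four key tops measure 61.8 to 62.4 mm. By eye, the bystanders visible in the last pictures had not moved; the jar was not in those views, and I went nowhere near it. The arm was clear of everything, and the clock read under 15 s of the 48 s allowed. No check failed or disagreed, but the hand-in gives no verdict, so I can't confirm it was accepted.

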